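# Tools back in the shadow tray

## Robot

A 7-joint arm with a two-finger parallel gripper is mounted at the origin on a cart in front of the work surface, level with it; the furniture and walls round the work are solid. World frame = base frame: x ahead of the robot, y to its left, z up, the work surface at z = 0. Lengths are in m, angles in rad, forces in N, time in s.
With the tool pointing down it reaches from about 0.4 to 0.9 m from the base axis. Payload 5.5 kg.
Tool frame: the origin (TCP) lies at the very end of the fingers, on their centre line; the grasp point (between the pads) lies 19 mm behind it; z points along the fingers, y is the line along which they close (so a half turn about z gives the same grasp; the last joint's range is limited). The gripper opens to 85 mm and grips with 20 to 120 N. Pads are 22 mm wide; open, the fingers measure 114 mm over their backs; the gripper's body (76 mm by 85 mm) begins 54 mm behind the grasp point. The pads swing forward as they close: fully open they stand 13 mm farther back than shut.
Start: joints at [1.381, 0.501, -0.427, 1.55, 0.221, 1.138, -0.21], TCP at [0.284, -0.584, 0.231] pointing down, gripper open.
Joint ranges: [-2.88, 2.88], [-0.31, 2.03], [-1.54, 1.56], [0.2, 2.42], [-1.41, 4.55], [0.19, 2.02], [-2.57, 2.57]. Speed limits (rad/s): [2.57, 2.57, 3.14, 3.14, 3.14, 3.14, 3.14].

## Interface

Orientations are given as [roll, pitch, yaw] about the fixed x, y, z axes, in that order (R = Rz(yaw) Ry(pitch) Rx(roll)).
In Python, from rig import bot, jaws, inverse_kinematics, status, grab_frame, ticket gives the robot as it stands. Calls block until the motion is done:
- bot.reach(position, orientation): joint-space move of the TCP to a pose.
- bot.servo_line(position, rotation=None, v=0.15, f_stop=None): straight line of the TCP; rotation=None keeps the orientation; v is the mean speed in m/s. With f_stop (N) it stops when the force on the tool has changed by that much, and returns True; else False.
- bot.set_joints(angles): joint-space move.
- jaws.command_gripper(opening, force=None): finger opening in m; force is the grip in N (None keeps the last); returns when the fingers have stopped.
- bot.hold(seconds).
- inverse_kinematics(position, orientation): joint angles nearest the present ones, or None.
- status.read_state(): the state.
- grab_frame(name): name is "scene" or "top" or "wrist"; returns a dict with "color" (420x560x3 uint8, red, green, blue), "range_z" (420x560 float32, m along the optical axis (not along the pixel's ray), 0 where there is no reading), "mtx" (3x3 intrinsics, pixels), "position" and "rotation" of the camera in the world; the wrist camera has in their place "T_tool_cam" (4x4, takes a point from camera to tool coordinates, whose origin is the TCP and whose axes are the flange's). Camera axes: x right, y down, z forward; pixel columns grow to the right and rows downward; lengths in m; the calibration is good to about 2 mm. A picture is of the moment at which its call begins: read the wrist's pose just before it.
A pose or a line that the arm cannot do raises bot.IKError and nothing moves.
- ticket.hand_in(): hands the job in; it is judged then, once.
The state is a dict: "time": time; "joints": joint angles; "dq": joint speeds; "joint_torque": joint torques, N m; "position": TCP position; "eef_rot": TCP orientation; "force": force on the tool from outside, world axes, zero at the start; "ft_torque": the same for the moment, N m; "grip_width": finger opening in m; "gripper_force": force on a finger pad.
Only numpy, scipy, OpenCV 4.12 (cv2) and the standard library are available. Lean on these libraries where they do the work, as an engineer would, in place of code of your own. Each camera call takes 0.05 s, during which the arm holds its last target. There are 200 camera calls.

## Task

Put the orange cap wrench and the blue cell scraper back in the shadow tray, each lying flat at the bottom of its own cut-out and pointing the way the cut-out shows: the ring in the round bay, the scraper's blade in the slightly widened end of the long narrow slot. Leave the white scraper where it lies.

Things in the scene. Friction and masses are not known exactly. Their poses are not given: they have to be found in the camera images.
- tool_tray: Dark foam shadow tray, fixed, 230 (x) x 236 (y) x 12 mm; cut-outs 8 mm deep, yellow floor at z = 4 mm. Origin: centre of underside. Both cut-outs run along x. Wrench's: centre line y = +45 mm, ring bay toward +x. Scraper's: y = -45 mm, x = -103 to 103 mm, 26 mm wide, 34 mm at its blade end (-x). A grey-floored 48 mm finger trough of the same depth crosses both at x = 0, y = -108 to 108 mm.
- cap_wrench: Orange screw-cap wrench lying flat, 167 mm long, 10 mm thick, 60 g. Handle 18 mm wide, ring 62 mm across centred at x = +55 mm. Origin: underside of the handle near the centre of mass; grip here, across y. x points to the ring, z up. Its cut-out (handle slot 30 mm, ring bay 74 mm wide) takes the origin at tray x = 0, y = +45 mm, x axis along tray +x.
- blue_scraper: Blue cell scraper lying flat, 192 mm long, 15 g. Handle 10 mm wide, 8 mm thick; the last 22 mm at the -y end is a pale blade 18 mm wide. Origin: mid-length, on the underside; grip here, across x. y points away from the blade, z up. Its cut-out takes the origin at tray x = 0, y = -45 mm, y axis along tray +x (blade toward -x).
- white_scraper: White cell scraper of the same shape, size and axes as the blue one, lying loose near it; to be left alone.

How it is judged:
At the end, for the whole second after the job is handed in: Wrench and blue scraper lie flat (3.5 deg) and at rest on the floors of their own cut-outs (underside under 3.5 mm above the floor), origins within 15 mm of their places along and across the tray, aligned within 11 deg, ring toward the tray's +x, blade toward its -x (x of cap_wrench in the frame of tool_tray between -0.015 and 0.015 m and y of cap_wrench in the frame of tool_tray between 0.03 and 0.06 m and z of each of cap_wrench, blue_scraper in the frame of tool_tray below 0.0075 m and angle between each of cap_wrench, blue_scraper's own z axis and vertical below 0.06 rad and angle between the x axis of cap_wrench and the x axis of tool_tray, either way round below 0.2 rad and y of tool_tray in the frame of cap_wrench below -0.02 m and linear speed of each of cap_wrench, blue_scraper below 0.02 m/s and x of blue_scraper in the frame of tool_tray between -0.015 and 0.015 m and y of blue_scraper in the frame of tool_tray between -0.06 and -0.03 m and angle between the y axis of blue_scraper and the x axis of tool_tray, either way round below 0.2 rad and x of tool_tray in the frame of blue_scraper below -0.02 m); the robot touches nothing.
It fails at once if the white scraper is displaced by more than 40 mm (distance of white_scraper from where it was at the start of the episode above 0.04 m).
It also fails if it takes over 64 s, if anything falls off the work surface, if the arm or the gripper's body presses on something with over 40 N, if the wrist force passes 120 N, or if a joint passes its speed limit or range.

## Working session

There is one attempt and no reset: what is moved stays moved. The work goes in short steps, each a Python script; the robot and the scene stay as the last script left them, time stands still between calls to the robot, and variables do not carry over. Pictures are saved under pics/ and viewed, at most 10 in all, crops included, and the job is handed in when it is done.

```bash
mkdir -p pics; ls
python3 - <<'E'
from rig import *
import cv2,numpy as np
s=status.read_state();print(s['time'],s['position'],s['eef_rot'],s['grip_width'])
a=grab_frame("top");b=grab_frame("scene")
for n,f in(("top",a),("scene",b)):
    print(n,f['mtx'].tolist() if hasattr(f['mtx'],'tolist') else f['mtx'],f['position'],f['rotation'])
    cv2.imwrite(f'pics/{n}0.png',f['color'][:,:,::-1])
np.savez('top0.npz',**a)
E
```

```text
pics
0.0 [ 0.28401981 -0.58388218  0.23023303] [-3.13960863e+00 -9.05199895e-05  4.52822926e-01] 0.08526931026702492
top [[545.7667959563316, 0.0, 280.3504302307113], [0.0, 545.7667959563316, 214.85728689753972], [0.0, 0.0, 1.0]] [ 0.29871242 -0.08845244  1.15887494] [-2.92030261 -0.00715429 -1.48944107]
scene [[455.7621629422876, 0.0, 276.9628286232674], [0.0, 455.7621629422876, 208.03280306394396], [0.0, 0.0, 1.0]] [ 0.02009864 -0.37736337  0.71072193] [-2.4175434   0.00647772 -1.01950244]
```

View pics/top0.png

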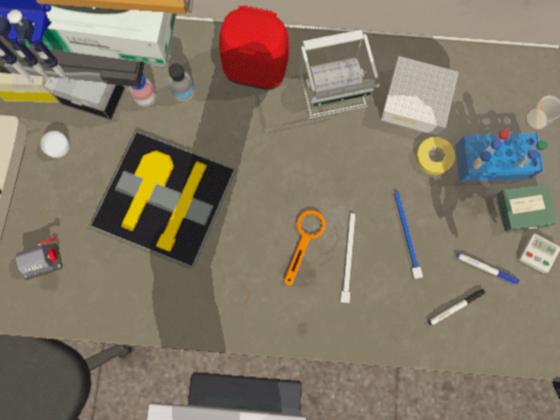

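View pics/scene0.png

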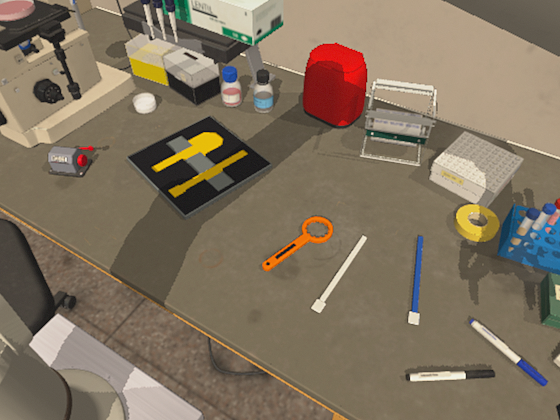

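The top view shows the tray at about (162,198), the wrench at (300,247) with its ring at (311,224), and the white scraper at (348,257). The blue scraper is at (408,234) with its blade at (417,272). The scene view agrees, and nothing overlaps.

```bash
cat > h.py <<'E'
import numpy as np,cv2
from scipy.spatial.transform import Rotation as R
def cast(uv,f,z,pos=None,rot=None):
    """pixels (N,2) -> world points on plane z"""
    pos=f['position'] if pos is None else pos
    rot=R.from_euler('xyz',f['rotation']).as_matrix() if rot is None else rot
    d=np.c_[np.asarray(uv,float),np.ones(len(uv))]@np.linalg.inv(np.array(f['mtx'])).T@np.asarray(rot).T
    return pos+d*((z-pos[2])/d[:,2])[:,None]
def biggest(m):
    n,l,s,c=cv2.connectedComponentsWithStats(m.astype(np.uint8))
    i=1+np.argmax(s[1:,4]); v,u=np.nonzero(l==i); return np.c_[u,v]
def box(P):
    """centre, long axis, sizes of min-area rectangle of the xy points (m)"""
    b=cv2.boxPoints(cv2.minAreaRect((P[:,:2]*1000).astype(np.float32)))/1000
    e=[b[1]-b[0],b[2]-b[1]]; e.sort(key=np.linalg.norm)
    return b.mean(0),e[1]/np.linalg.norm(e[1]),np.linalg.norm(e[1]),np.linalg.norm(e[0])
def roi(m,x0,x1,y0,y1):
    o=np.zeros_like(m);o[y0:y1,x0:x1]=m[y0:y1,x0:x1];return o
def masks(c):
    h=cv2.cvtColor(c,cv2.COLOR_RGB2HSV).astype(int);H,S,V=h[...,0],h[...,1],h[...,2]
    return dict(orange=(H>5)&(H<19)&(S>190)&(V>120),yellow=(H>=22)&(H<34)&(S>170)&(V>90),
      blue=(H>100)&(H<125)&(S>130),dark=V<60,white=(S<60)&(V>170))
def wrench(uv,f,**k):
    P=cast(uv,f,.010,**k);c,a,L,W=box(P)
    t=(P[:,:2]-c)@a
    if np.std(((P[:,:2]-c)@[-a[1],a[0]])[t>0])<np.std(((P[:,:2]-c)@[-a[1],a[0]])[t<0]): a=-a
    return c-a*.0025,a,L,W
E
python3 - <<'E'
from h import *
f=dict(np.load('top0.npz'));m=masks(f['color'])
print('wrench',wrench(biggest(roi(m['orange'],270,340,190,300)),f))
P=cast(biggest(roi(m['blue'],380,430,180,285)),f,.008);c,a,L,W=box(P)
bl=cast(biggest(roi(m['white'],405,430,258,285)),f,.006).mean(0)[:2]
if (bl-c)@a>0:a=-a
print('blue handle',c,a,L,W,'blade',bl,'origin',c-a*.011, (bl-c)@a)
P=cast(biggest(roi(m['white'],335,360,205,310)),f,.006);print('white',box(P))
d=roi(m['dark']|m['yellow'],85,240,125,272)
P=cast(biggest(d),f,.012);print('tray',box(P))
ys=roi(m['yellow'],85,240,125,272).astype(np.uint8)
n,l,s,cc=cv2.connectedComponentsWithStats(ys)
for i in range(1,n):
    if s[i,4]>40:
        v,u=np.nonzero(l==i);print('yellow',s[i,4],cc[i],cast(np.c_[u,v],f,.004).mean(0))
E
```

```text
wrench (array([ 0.4927332 , -0.11707504], dtype=float32), array([ 0.89313674, -0.44978523], dtype=float32), np.float32(0.16676648), np.float32(0.059706733))
blue handle [ 0.5497666  -0.34668478] [0.95941925 0.28198358] 0.1660216 0.008941599 blade [ 0.45739145 -0.37485175] origin [ 0.539213  -0.3497866] -0.09656911844989724
white (array([ 0.4786147 , -0.22604173], dtype=float32), array([ 0.99992156, -0.01252243], dtype=float32), np.float32(0.1930587), np.float32(0.01783636))
tray (array([0.57528186, 0.18063626], dtype=float32), array([0.29202342, 0.9564112 ], dtype=float32), np.float32(0.23304589), np.float32(0.22799003))
yellow 1666 [147.52821128 183.42196879] [0.60511368 0.22039775 0.004     ]
yellow 1189 [180.92682927 207.627418  ] [0.55712898 0.14081398 0.004     ]
```

```bash
cat >> h.py <<'E'
from rig import *
def down(yaw): return [np.pi,0,yaw]
def pick(xy,yaw,w,force):
    jaws.command_gripper(.05)
    bot.reach([*xy,.12],down(yaw))
    bot.servo_line([*xy,.03],v=.15)
    print('stop',bot.servo_line([*xy,.004],v=.05,f_stop=8))
    jaws.command_gripper(max(w-.012,0),force)
    s=status.read_state();print('grip',s['grip_width'],s['gripper_force'],s['position'],s['time'])
    p=s['position'];bot.servo_line([p[0],p[1],.13],v=.15)
    s=status.read_state();print('lifted',s['grip_width'],s['gripper_force'],s['time'])
E
python3 - <<'E'
from h import *
for p,y in (((.4927,-.1171),-.467),((.588,.2237),-.296),((.5392,-.3498),.286),((.562,.1376),-.296)):
    print([None if (q:=inverse_kinematics([*p,z],down(y))) is None else np.round(q,2).tolist() for z in (.006,.12)])
pick((.4927,-.1171),-.467,.018,40)
f=grab_frame('top');np.savez('top1.npz',**f);cv2.imwrite('pics/top1.png',f['color'][:,:,::-1])
f=grab_frame('wrist');cv2.imwrite('pics/w1.png',f['color'][:,:,::-1])
E
```

```text
[[0.44, 0.59, -0.31, 2.05, 0.33, 0.56, -2.15], [0.58, 0.41, -0.48, 2.0, 0.26, 0.79, -2.09]]
[[-0.21, 0.73, -0.27, 1.74, 0.28, 0.71, -2.49], [-0.06, 0.6, -0.47, 1.69, 0.33, 0.93, -2.53]]
[[0.8, 0.76, -0.37, 1.7, 0.37, 0.75, -1.04], [0.85, 0.61, -0.44, 1.66, 0.31, 0.94, -0.99]]
[[0.09, 0.71, -0.49, 1.86, 0.5, 0.7, -2.56], [0.28, 0.59, -0.75, 1.82, 0.5, 0.93, -2.56]]
stop False
grip 0.016245649143652202 39.09120798110962 [ 0.49312157 -0.11719528  0.00451642] 4.25
lifted 0.016342407348531818 38.57908844947815 5.2417
```

View pics/w1.png

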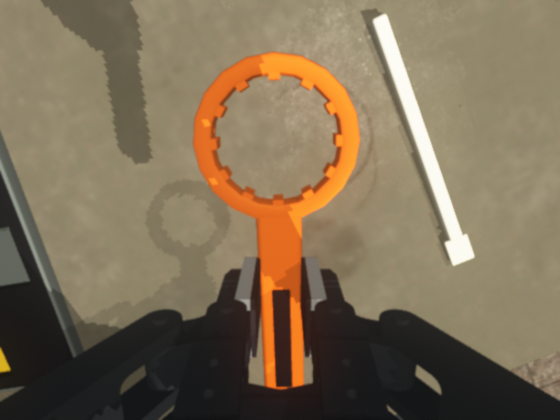

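Run:
```python
from h import *
q=status.read_state()
f=grab_frame('top');P=cast(biggest(roi(masks(f['color'])['orange'],200,400,100,350)),f,.136)
print(box(P),q['position'])
```

```text
Traceback (most recent call last):
  File "h.py", line 11, in biggest
    i=1+np.argmax(s[1:,4]); v,u=np.nonzero(l==i); return np.c_[u,v]
        ~~~~~~~~~^^^^^^^^^
ValueError: attempt to get argmax of an empty sequence
```

The wrist view shows the wrench held straight in the jaws, ring centre about (276,134), handle running down to (282,380). The white scraper is undisturbed. Next I check the grasp offset from the ring centre, then look at the tray.

```bash
cat >> h.py <<'E'
def tool_plane(uv,f,z):
    T=np.array(f['T_tool_cam']); return cast(uv,f,z,pos=T[:3,3],rot=T[:3,:3])
def wrist_cam(f,s):
    T=np.eye(4);T[:3,:3]=R.from_euler('xyz',s['eef_rot']).as_matrix();T[:3,3]=s['position'];T=T@np.array(f['T_tool_cam'])
    return dict(pos=T[:3,3],rot=T[:3,:3])
E
python3 - <<'E'
from h import *
f=grab_frame('wrist');uv=biggest(roi(masks(f['color'])['orange'],150,400,30,222))
P=tool_plane(uv[uv[:,1]<200],f,-.0055)
(c,r)=cv2.minEnclosingCircle((P[:,:2]*1000).astype(np.float32));print('ring in tool mm',c,r)
h=tool_plane(uv[(uv[:,1]>=215)],f,-.0055);print(h[:,:2].mean(0)*1000)
# look at tray on the way: ~ hover with camera over the tray
print(np.array(f['T_tool_cam']).round(3).tolist())
bot.reach([.50,.20,.22],down(-.296))
s=status.read_state();f=grab_frame('wrist');np.savez('w2.npz',T=wrist_cam(f,s)['rot'],p=wrist_cam(f,s)['pos'],**f)
cv2.imwrite('pics/w2.png',f['color'][:,:,::-1]);print(s['time'])
E
```

```text
ring in tool mm (57.27176284790039, 0.27189093828201294) 30.5145320892334
[27.54765293  0.86148634]
[[-0.0, -0.959, -0.282, 0.071], [1.0, -0.0, 0.001, 0.002], [-0.001, -0.282, 0.959, -0.143], [0.0, 0.0, 0.0, 1.0]]
6.6917
```

View pics/w2.png

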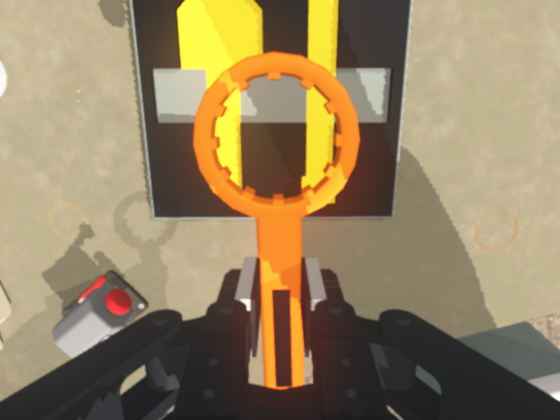

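The wrench hovers short of the tray, and the tray is square to the tool. The near tray edge runs from (153,217) to (393,217), and the grey trough covers columns 155–391, rows 67–122. I cast those points.

Run:
```python
from h import *
f=dict(np.load('w2.npz'));k=dict(pos=f['p'],rot=f['T'])
E=cast([[153,217],[393,217]],f,.012,**k)[:,:2]
Q=cast([[155,67],[388,67],[391,122],[159,122]],f,.004,**k)[:,:2]
y=(E[0]-E[1])/np.linalg.norm(E[0]-E[1]);x=np.array([y[1],-y[0]])
print('edge',np.linalg.norm(E[0]-E[1]),'yaw',np.arctan2(x[1],x[0]),'centre',E.mean(0)+.115*x)
print('trough',Q.mean(0),np.linalg.norm(Q[0]-Q[1]),np.linalg.norm(Q[1]-Q[2]),np.arctan2(*( (Q[0]-Q[1])*[-1,1])))
# sideways check against yellow scraper slot
```

```text
edge 0.23922232150133937 yaw -0.29987386485029704 centre [0.57385784 0.17990108]
trough [0.57480708 0.17892871] 0.2119990196143551 0.0492718167166331 -0.2987125466232699
```

```bash
cat >> h.py <<'E'
C=np.array([.5745,.1797]);TY=-.298;X=np.array([np.cos(TY),np.sin(TY)]);Y=np.array([-X[1],X[0]])
def place(xy,yaw,z,w):
    bot.reach([*xy,.10],down(yaw))
    bot.servo_line([*xy,.03],v=.12)
    print('stop',bot.servo_line([*xy,z],v=.05,f_stop=6),status.read_state()['position'])
    jaws.command_gripper(w); bot.servo_line([*xy,.12],v=.15)
    print(status.read_state()['time'])
E
python3 - <<'E'
from h import *
place(C+.045*Y-.002*X,TY,.009,.04)
b=np.array([.5392,-.3498])
bot.reach([.56,-.10,.16],down(TY+np.pi))
f=grab_frame('top');np.savez('top2.npz',**f)
print(wrench(biggest(roi(masks(f['color'])['orange'],85,240,125,272)),f), C+.045*Y,X)
pick(b,.286+np.pi,.010,40)
f=grab_frame('wrist');np.savez('w3.npz',**f);cv2.imwrite('pics/w3.png',f['color'][:,:,::-1]);cv2.imwrite('pics/top2.png',np.load('top2.npz')['color'][:,:,::-1])
E
```

```text
stop True [0.58516416 0.22317446 0.00830472]
9.8167
(array([0.58464134, 0.21071544], dtype=float32), array([ 0.9921534 , -0.12502673], dtype=float32), np.float32(0.16613494), np.float32(0.061985083)) [0.5877124  0.22271665] [ 0.95592562 -0.29360894]
stop False
grip 0.00788190110166485 39.279030561447144 [ 0.53947329 -0.34989303  0.00443303] 15.7083
lifted 0.008413802300605129 39.01043236255646 16.7
```

View pics/w3.png

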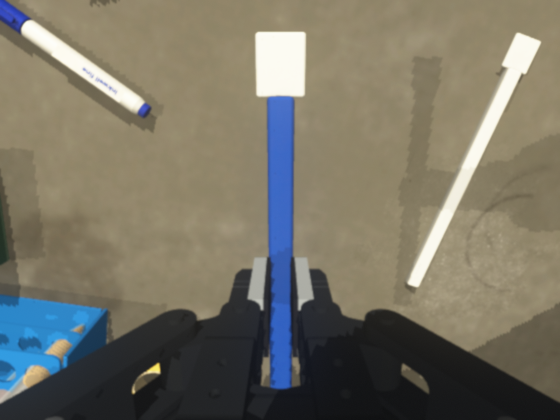

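View pics/top2.png

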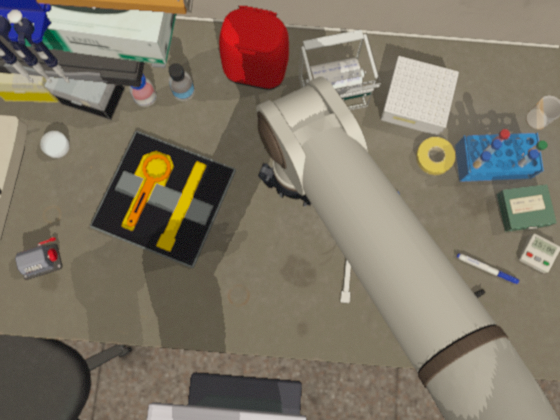

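Top view: the wrench lies in its own cut-out, ring near (157,166), handle end near (127,226). The wrist view shows the blue scraper held straight, with its blade at (280,64) and the white one untouched. A rectangle fit is ambiguous on the lollipop shape, so I remeasure the wrench with its ring circle and handle.

Run:
```python
from h import *
f=dict(np.load('top2.npz'));uv=biggest(roi(masks(f['color'])['orange'],85,240,125,272))
P=cast(uv,f,.014)[:,:2]; D=np.c_[(P-C)@X,(P-C)@Y]*1000
print('extent x',D[:,0].min(),D[:,0].max())
hd=D[D[:,0]<15]; ring=D[D[:,0]>27]
l=cv2.fitLine(hd.astype(np.float32),cv2.DIST_L2,0,.01,.01).ravel();print('handle dir',l[:2],'y at mean',l[2:])
print('ring',cv2.minEnclosingCircle(ring.astype(np.float32)),'y range',ring[:,1].min(),ring[:,1].max())
f=dict(np.load('w3.npz'));m=masks(f['color'])
b=tool_plane(biggest(roi(m['white'],230,330,20,120)),f,-.0025);print('blade tool',b.mean(0)*1000, np.ptp(b,0)*1000)
```

```text
extent x -83.50105650184247 84.68760810714114
handle dir [0.99968076 0.02526624] y at mean [-34.680298  41.16262 ]
ring ((55.91848373413086, 41.026065826416016), 31.21341896057129) y range 9.919861582603412 72.20254403908494
blade tool [86.32981427 -1.11615228 -2.5       ] [2.16461589e+01 1.81176811e+01 5.55111512e-14]
```

Run:
```python
from h import *
bot.reach([.56,-.08,.17],down(TY+np.pi))
place(C-.045*Y+.0013*X,TY+np.pi,.009,.03)
bot.reach([*(C+.11*X+.0*Y),.30],down(TY+np.pi))
s=status.read_state();f=grab_frame('wrist');k=wrist_cam(f,s);print(s['time'])
cv2.imwrite('pics/w4.png',f['color'][:,:,::-1])
m=masks(f['color']);v,u=np.mgrid[0:420,0:560];Z=f['range_z'];
Kc=np.linalg.inv(np.array(f['mtx']));W=(np.c_[u.ravel(),v.ravel(),np.ones(u.size)]@Kc.T*Z.reshape(-1,1))@k['rot'].T+k['pos']
for n,h in (('orange',.014),('blue',.012)):
    q=biggest(m[n]);P=cast(q,f,h,**k)[:,:2];D=np.c_[(P-C)@X,(P-C)@Y]*1000;z=W[q[:,1]*560+q[:,0],2]*1000
    print(n,'x',np.percentile(D[:,0],[0,100]),'z by third',[np.median(z[(D[:,0]>=a)&(D[:,0]<b)]) for a,b in((-200,-30),(-30,25),(25,200))])
    for a,b in((-70,-40),(-20,15),(40,75)):
        d=D[(D[:,0]>=a)&(D[:,0]<b),1]; print('  y mid',(d.min()+d.max())/2 if len(d) else None)
```

```text
stop True [0.56230881 0.13586238 0.00836464]
21.15
22.0167
orange x [-55.4524375   -4.92049704] z by third [np.float64(14.520931795240388), np.float64(14.562815504809922), np.float64(nan)]
  y mid 42.625069876324304
  y mid 42.76199445597906
  y mid None
blue x [-65.25078904  94.60956699] z by third [np.float64(12.748715814043106), np.float64(12.751514274595284), np.float64(12.59326351481807)]
  y mid -47.30513646758162
  y mid -47.37213042992008
  y mid -47.503726084913296
  return _methods._mean(a, axis=axis, dtype=dtype,
  ret = ret.dtype.type(ret / rcount)
```

View pics/w4.png

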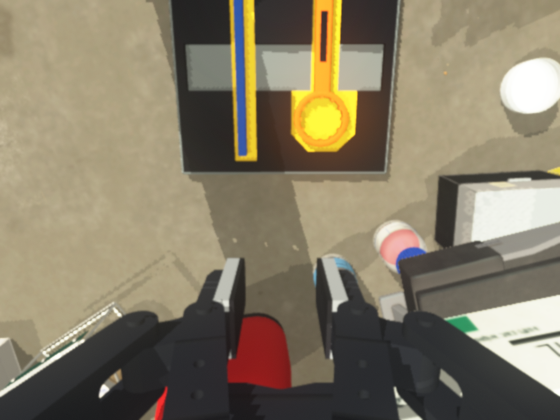

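Both tools lie in their cut-outs. The scraper is centred in its slot (end at (243,155)), the ring is in the round bay at (323,120), and the measured top heights of 14.5 and 12.7 mm fit tools lying on the floor.

Run:
```python
from h import *
print(status.read_state()['force'])
f=grab_frame('top');print('white',box(cast(biggest(roi(masks(f['color'])['white'],335,360,205,310)),f,.006)))
print(ticket.hand_in())
```

```text
[-0.03971782 -0.39004197  0.15970318]
white (array([ 0.5592056 , -0.21684644], dtype=float32), array([0.99823844, 0.05933133], dtype=float32), np.float32(0.06464819), np.float32(0.045385994))
the job is handed in; nothing more can be done
None
```

I put the wrench and the blue scraper in their cut-outs, both measured flat, aligned and a few millimetres from centre, and handed the job in at about 22 s, with no verdict returned; the arm blocked my last check of the white scraper, but earlier pictures showed it undisturbed and I never touched it.

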